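# Put the blue brush away in the lidded box by the yard tap

## Robot

A 6-joint arm with a two-finger parallel gripper is mounted at the origin on the work surface. World frame = base frame: x ahead of the robot, y to its left, z up, the work surface at z = 0. Lengths are in m, angles in rad, forces in N, time in s.
With the tool pointing down it reaches from about 0.375 to 0.9 m from the base axis. Payload 3.1 kg.
Tool frame: the origin (TCP) lies on the centre line of the jaws, within the pads' length; the fingertips stand 19 mm ahead of it and the grasp point (between the pads) is the TCP; z points along the fingers, y is the direction in which the jaws open and shut (so a half turn about z gives the same grasp; the last joint's range is limited). The gripper opens to 85 mm and grips with 20 to 120 N. Pads are 22 mm wide; open, the fingers measure 114 mm over their backs; the gripper's body (76 mm by 85 mm) begins 54 mm behind the grasp point. The pads swing forward as they close: fully open they stand 13 mm farther back than shut.
Start: joints at [1.149, 0.527, 1.433, -0, 1.181, -0.178], TCP at [0.15, 0.607, 0.25] pointing down, gripper open.
Joint ranges: [-3.08, 3.08], [-0.75, 2.2], [0.22, 2.44], [-1.43, 4.57], [0, 2.65], [-2.85, 2.85]. Speed limits (rad/s): [2.79, 2.79, 3.14, 3.14, 3.14, 3.14].

## Interface

Orientations are given as a unit quaternion [x, y, z, w].
In Python, from station import manip, imaging, workorder gives the robot as it stands.
- The arm moves only by the shell command python3 -m creep 'ROWS' [FORCE]. ROWS is a JSON object of lists of equal length, an entry for each row: "claw": the finger opening in cm, from 0 to 8.54; "dp": the shift along the tool's x, y, z in cm, a list of three; "roll": the turn about the tool's z in rad. In form: {"claw": [claw, ...], "dp": [[dx, dy, dz], ...], "roll": [roll, ...]}. A call has 1 to 12 rows; each row is the pose to reach, as a shift and turn from the pose commanded when the call began, along the tool's axes at that moment; what a row does not reach only later rows make up. A row lasts 1/10 s, in which the tool goes at most 50 mm and 8.59 degrees, less where a joint would pass 70% of its speed; a pose out of reach is approached as far as the arm can. A call with a gripper value outside its range is refused whole. The fingers move at their own pace and stop on an object; FORCE is the grip in N (left out, the last holds). Time passes only in rows, so rows that repeat a pose let the fingers close. It gives the time, the measured TCP pose, the force and the opening at its end, in the units of the state.
- manip.sense(): the state, without advancing time (a new reading comes with each control period).
- imaging.snapshot(name): name is "side" or "top" or "wrist"; returns a dict with "image" (384x512x3 uint8, red, green, blue), "z_map" (384x512 float32, m along the optical axis (not along the pixel's ray), 0 where there is no reading), "vfov" (degrees; the focal length in pixels is half the picture's height over the tangent of half this angle, whatever the lens; pixels are square), "cx", "cy" (the principal point, pixels), "dist" ([k1, k2, p1, p2, k3] as OpenCV has them; the pictures are not rectified), "R" (3x3) and "t" (3): a world point X has camera coordinates R X + t. Camera axes: x right, y down, z forward; pixel columns grow to the right and rows downward; lengths in m; the calibration is good to about 2 mm. A picture is of the moment at which its call begins.
- workorder.sign_off(): hands the job in, once; it reports no verdict.
The state is a dict: "t": time; "q": joint angles; "qd": joint speeds; "tau": joint torques, N m; "tcp_pos": TCP position; "tool_rot": TCP orientation; "force": force on the tool from outside, world axes, zero at the start; "ft_torque": the same for the moment, N m; "finger_gap": opening from 0.0 (shut) to 1.0 (fully open).
Only numpy, scipy, OpenCV 4.12 (cv2) and the standard library are available. Lean on these libraries where they do the work, as an engineer would, in place of code of your own. Each camera call takes 0.05 s, during which the arm holds its last target.

## Task

Lift the lid of the metal brush box by its red bar, carry it over past its balance point and ease it back, without letting it drop or forcing it, until it leans lightly on the rubber buffer on the tap pipe; let go, so that it stays open by itself. Then take the blue brush from the turntable, stand it upright on the floor of the box (set it down, do not drop it in) and let go. Leave the other things as they are.

Things in the scene. Friction and masses are not known exactly. Their poses are not given: they have to be found in the camera images.
- box: Fixed open-topped galvanised steel box, 150 mm (its x) by 250 mm (its y) by 120 mm high, walls and floor 4 mm. Origin under its centre, z up; the lid's hinge is on its +x rim, the red bar on its -x side. It stands about 90 degrees turned, so that the lid swings towards the robot's left.
- box_in (a point): Centre of the box's inner floor, axes as the box's. The clear floor is 142 by 242 mm, the rim about 116 mm above it.
- lid_hinge (a point): Middle of the lid's hinge line, on the top of the box's +x rim, axes as the box's; the hinge line runs along the box's y.
- lid (a joint): Lid angle, rad: 0 closed, growing as the bar goes up and over to the box's +x side. Sheet 152 x 256 x 4 mm, 0.5 to 0.8 kg, free: below 1.57 (upright, its balance point) it falls shut, beyond it falls open onto the buffer, met somewhere between 1.71 and 2.16: differs each start, not measured, to be felt. Never turn it faster than 1.5 rad/s, nor let it fall loose faster than 0.8 (let go only when it rests there).
- lid_bar (a point): Middle of the lid's handle: a round red bar 12 mm thick, 110 mm long along the box's y, in the lid's plane, 200 mm from the hinge line, 48 mm clear of the lid's edge, 122 mm above the shelf when closed. Its axes turn with the lid (the box's when closed). Pinched from above, fingers either side of it along the box's x, it turns between the pads as the lid goes round.
- buffer (a joint): How far the sprung rubber buffer is pushed in, m: 0 untouched, 4 N per mm. It is a 30 mm ball on the tap pipe behind the box, 235 mm above the shelf (pipe top 246 mm); the lid meets it about 115 mm above the hinge. Never push it in more than 3.5 mm (14 N on the ball, about 8 N at the bar), which the noise of this reading hides: feel for it.
- brush_blue: Blue-handled upright brush, loose, 90 g, 105 mm tall: round bristle foot 50 mm across and 28 mm high, blue collar 48 mm across up to 46 mm, then a round handle 22 mm across up to the top. Origin at the centre of its underside, z along the handle. Stands on the turntable, in any of three places.
- turntable: Fixed black round turntable tray, 270 mm across, top surface 16 mm above the shelf, thin rim up to 26 mm. Origin under its centre.
- brush_yellow: Same brush with a yellow handle, 105 mm tall, on the turntable, to be left alone. Origin at the centre of its underside.
- brush_white: Same brush with a white handle, 105 mm tall, on the turntable, to be left alone. Origin at the centre of its underside.
- vase: Short blue ceramic vase, 70 mm tall, 64 mm across, in the middle of the turntable, to be left alone. Origin at the centre of its underside.
- jug: Stainless steel jug, 130 mm tall, 100 mm across, on the shelf at the far side, to be left alone. Origin at the centre of its underside.
- funnel: Green plastic funnel standing mouth down, 115 mm tall, 110 mm across, to be left alone. Origin at the centre of its underside.
Things that resemble listed ones, but are neither listed nor needed, are in the scene too. What is meant by the brush_blue is not turquoise, and is the smaller of those in its own colour.

How it is judged:
By the outcome, as a careful person would: the job done as asked, in the order asked, and still so for the second after the job is handed in, with the robot touching nothing.
It also fails if it takes over 72 s, if anything falls off the work surface, if the arm or the gripper's body presses on something with over 40 N, if the wrist force passes 120 N, or if a joint passes its speed limit or range.

## Working session

There is one attempt and no reset: what is moved stays moved. The work goes in short steps, Python scripts to look and compute and a shell command to move; the robot and the scene stay as the last step left them, time stands still between calls to the robot, and variables do not carry over. Pictures are saved under pics/ and viewed, and the job is handed in when it is done.

```bash
ls; mkdir -p pics
cat > h.py <<'E'
from station import manip, imaging, workorder
import numpy as np, cv2
from scipy.spatial.transform import Rotation as Ro
def snap(n,f):
    s=imaging.snapshot(n); np.savez('pics/'+f+'.npz',**{k:np.array(v) for k,v in s.items()})
    cv2.imwrite('pics/'+f+'.png',s['image'][:,:,::-1]); return s
def load(f): return dict(np.load('pics/'+f+'.npz'))
def K(s):
    f=192/np.tan(np.radians(float(s['vfov']))/2); return np.array([[f,0,float(s['cx'])],[0,f,float(s['cy'])],[0,0,1]])
def world(s,uv,z=None):
    uv=np.atleast_2d(np.array(uv,float)); n=cv2.undistortPoints(uv.reshape(-1,1,2),K(s),np.array(s['dist'],float)).reshape(-1,2)
    if z is None: z=s['z_map'][uv[:,1].round().astype(int),uv[:,0].round().astype(int)]
    c=np.c_[n,np.ones(len(n))]*np.reshape(z,(-1,1)); return (c-s['t'])@s['R']
def onplane(s,uv,h):
    uv=np.atleast_2d(np.array(uv,float)); n=cv2.undistortPoints(uv.reshape(-1,1,2),K(s),np.array(s['dist'],float)).reshape(-1,2)
    d=np.c_[n,np.ones(len(n))]@s['R']; o=-s['R'].T@s['t']; k=(h-o[2])/d[:,2]; return o+d*k[:,None]
def cloud(s):
    v,u=np.mgrid[0:384,0:512]; uv=np.c_[u.ravel(),v.ravel()]; P=world(s,uv); P[s['z_map'].ravel()<=0]=np.nan; return P.reshape(384,512,3)
def st():
    s=manip.sense(); print('t',s['t'],'tcp',np.round(s['tcp_pos'],4),'F',np.round(s['force'],2),'gap',round(s['finger_gap'],3),'q',np.round(s['q'],3)); 
    R=Ro.from_quat(s['tool_rot']).as_matrix(); print('tool x,y,z cols\n',np.round(R,3)); return s,R
E
python3 - <<'E'
from h import *
st()
for n in ['side','top','wrist']: 
    s=snap(n,n+'0'); print(n,s['R'].round(3).tolist(),s['t'],s['vfov'])
E
```

```text
pics
t 0.0 tcp [0.15   0.606  0.2493] F [ 0.05  0.26 -0.11] gap 0.998 q [ 1.149  0.528  1.434 -0.     1.181 -0.178]
tool x,y,z cols
 [[-0.971  0.24  -0.001]
 [ 0.24   0.971 -0.002]
 [ 0.    -0.002 -1.   ]]
side [[0.989, -0.147, -0.011], [-0.082, -0.485, -0.871], [0.122, 0.862, -0.492]] [-0.59558744  0.14848273  1.5474342 ] 45.187151858424684
top [[-0.002, -1.0, 0.023], [-0.982, -0.002, -0.188], [0.188, -0.023, -0.982]] [-0.07712427  0.60020562  1.40028047] 42.96609804401332
wrist [[0.241, 0.971, -0.002], [0.927, -0.229, 0.295], [0.286, -0.073, -0.955]] [-0.62378392 -0.03913159  0.37991408] 69.15079315390432
```

View pics/side0.png

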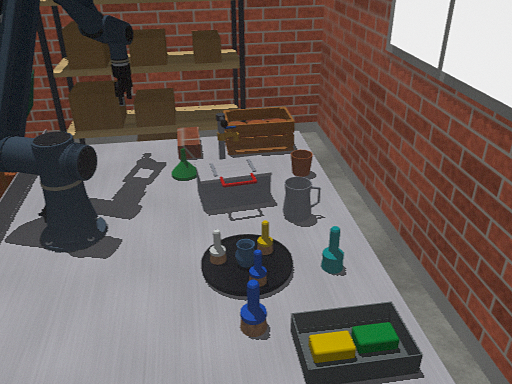

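View pics/top0.png

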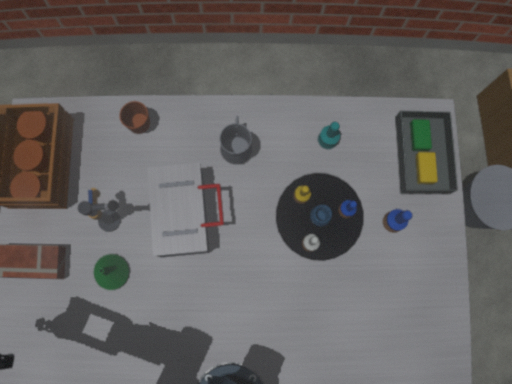

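View pics/wrist0.png

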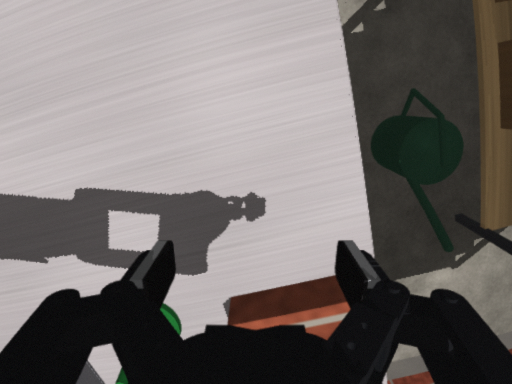

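The top view shows the box at (178,210), its red bar at about (220,205) and the tap and buffer near (113,207). The turntable is at (320,216), with the small blue brush at (348,208). The larger blue one at (398,220) stands off the tray.

```bash
python3 - <<'E'
from h import *
for n in ['top0','side0']:
    s=load(n); P=cloud(s); im=s['image'].astype(int); r,g,b=im[...,0],im[...,1],im[...,2]
    box=(P[...,0]>0.2)&(P[...,0]<0.9)&(abs(P[...,1])<0.7)
    m=(r>130)&(g<60)&(b<60)&box&(P[...,2]>.08)&(P[...,2]<.2); q=P[m]; print(n,'red',len(q),q.min(0),q.max(0),np.median(q,0))
    # crossbar: low side in y
    qq=q[(q[:,2]>.11)]; 
    c=q[q[:,1]<np.percentile(q[:,1],60)]; print('  bar ends',c[c[:,0].argmin()],c[c[:,0].argmax()], c.mean(0))
    m=(b>100)&(r<70)&(g<100)&box&(P[...,2]>.02)
    nl,lab,stt,cen=cv2.connectedComponentsWithStats(m.astype(np.uint8))
    for i in range(1,nl):
        if stt[i,4]>15: q=P[lab==i]; print('  blue',stt[i],q.min(0).round(3),q.max(0).round(3),np.median(q,0).round(3))
s=load('top0');P=cloud(s)
m=(P[...,2]>.108)&(P[...,2]<.14)&(P[...,0]>.35)&(P[...,0]<.75)&(P[...,1]>.03)&(P[...,1]<.28)
u=np.argwhere(m); 
q=P[m]; r=cv2.minAreaRect(q[:,:2].astype(np.float32)); print(r, cv2.boxPoints(r), np.median(q[:,2]))
for v in range(190,225,3): print(v,[tuple(P[v,x].round(3)) for x in (84,96,106,110,113,117)])
E
python3 - <<'E'
import cv2
a=cv2.imread('pics/top0.png')[150:270,70:370]; cv2.imwrite('pics/c1.png',cv2.resize(a,None,fx=2.66,fy=2.66,interpolation=cv2.INTER_CUBIC))
a=cv2.imread('pics/side0.png')[90:300,160:350]; cv2.imwrite('pics/c2.png',cv2.resize(a,None,fx=2.8,fy=2.8,interpolation=cv2.INTER_CUBIC))
E
```

```text
top0 red 76 [0.50325341 0.02356331 0.11923379] [0.62042657 0.0790867  0.13583604] [0.55046568 0.03560739 0.12804763]
  bar ends [0.50644291 0.04046163 0.12814852] [0.61892605 0.03632159 0.12631853] [0.55791358 0.03024011 0.12811432]
  blue [ 89 191   2  11  19] [0.56  0.381 0.185] [0.589 0.386 0.195] [0.573 0.384 0.19 ]
  blue [341 201  15  15 148] [ 0.544 -0.375  0.05 ] [ 0.586 -0.331  0.126] [ 0.561 -0.349  0.06 ]
  blue [388 210  20  20 206] [ 0.5   -0.536  0.047] [ 0.558 -0.475  0.069] [ 0.521 -0.494  0.059]
  blue [403 211   9   9  65] [ 0.518 -0.517  0.137] [ 0.541 -0.494  0.153] [ 0.529 -0.504  0.146]
side0 red 81 [0.50064688 0.01100814 0.09833124] [0.63071074 0.08639344 0.13325558] [0.55894556 0.03266279 0.12791163]
  bar ends [0.50426831 0.02354132 0.12781989] [0.61919972 0.03369733 0.12746033] [0.55521734 0.02664716 0.12788416]
  blue [253 249   8   6  33] [ 0.554 -0.366  0.03 ] [ 0.593 -0.233  0.124] [ 0.564 -0.36   0.121]
  blue [249 266  11  10  61] [ 0.542 -0.376  0.052] [ 0.567 -0.343  0.075] [ 0.552 -0.366  0.058]
  blue [247 280  12   9  85] [ 0.516 -0.523  0.037] [ 
[... 4039 characters left out ...]
64(0.534), np.float64(0.461), np.float64(-0.004)), (np.float64(0.534), np.float64(0.421), np.float64(0.002)), (np.float64(0.525), np.float64(0.37), np.float64(0.066)), (np.float64(0.53), np.float64(0.368), np.float64(0.029)), (np.float64(0.533), np.float64(0.364), np.float64(0.01)), (np.float64(0.533), np.float64(0.352), np.float64(0.008))]
223 [(np.float64(0.525), np.float64(0.461), np.float64(-0.004)), (np.float64(0.525), np.float64(0.422), np.float64(-0.003)), (np.float64(0.52), np.float64(0.378), np.float64(0.038)), (np.float64(0.522), np.float64(0.37), np.float64(0.02)), (np.float64(0.524), np.float64(0.364), np.float64(0.009)), (np.float64(0.525), np.float64(0.353), np.float64(0.003))]
```

View pics/c1.png

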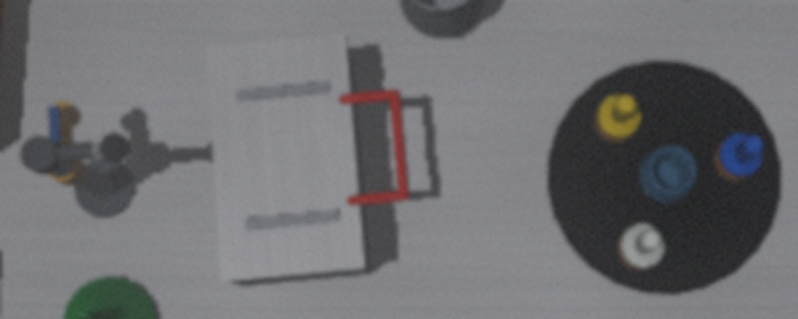

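View pics/c2.png

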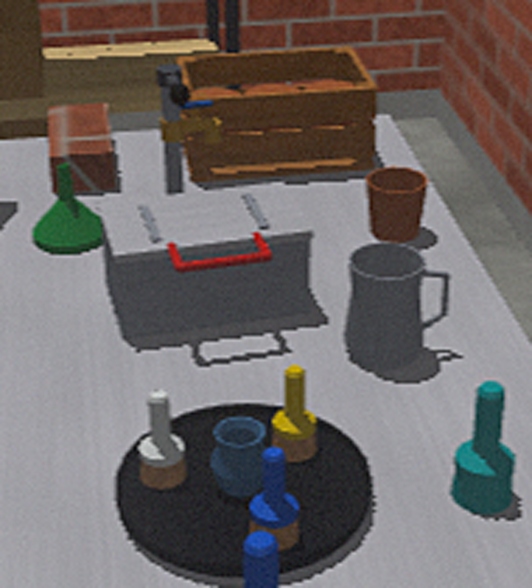

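Run:
```python
from h import *
s=load('top0'); f=lambda x,y:(70+(x+.5)/2.66-.5,150+(y+.5)/2.66-.5)
A=onplane(s,[f(400,95),f(407,196)],.122); print(A,np.linalg.norm(A[1]-A[0]),A.mean(0))
c=onplane(s,[f(205,45),f(348,38),f(366,270),f(222,281)],.124); print(c,c.mean(0),np.linalg.norm(np.diff(c,axis=0),axis=1))
d=c[0]+c[1]-c[2]-c[3]; print('yaw along', np.degrees(np.arctan2(d[1],d[0])))
d=A[0]-A[1]; print('bar', np.degrees(np.arctan2(d[1],d[0])))
P=cloud(s)
# bar: red pixels depth fit
im=s['image'].astype(int); m=(im[...,0]>120)&(im[...,1]<75)&(im[...,2]<75); m[:,:180]=0;m[:,240:]=0
uv=np.argwhere(m)[:,::-1]; W=onplane(s,uv,.124); k=W[:,1]<np.percentile(W[:,1],70)
for x in np.arange(.48,.66,.01):
    w=W[(abs(W[:,0]-x)<.006)]; 
    if len(w): print(round(x,3),w[:,1].min().round(4),w[:,1].max().round(4),len(w))
# blue brush top: centre on plane 0.121
b=(im[...,2]>90)&(im[...,0]<80)&(im[...,1]<100)
b[:,:330]=0;b[:,362:]=0;b[:195]=0;b[222:]=0
q=P[b]; top=q[q[:,2]>.105]; col=q[(q[:,2]>.05)&(q[:,2]<.075)]
print('top',len(top),top.mean(0),'col',len(col),(col.min(0)+col.max(0))/2)
print('tops onplane', onplane(s,np.argwhere(b&(P[...,2]>.105))[:,::-1],.12).mean(0))
# collar circle
uv=np.argwhere(b&(P[...,2]>.05)&(P[...,2]<.075))[:,::-1]; W=onplane(s,uv,.062); print(cv2.minEnclosingCircle(W[:,:2].astype(np.float32)))
```

```text
[[0.61869289 0.02777694 0.122     ]
 [0.50909353 0.01912032 0.122     ]] 0.10994069460460731 [0.56389321 0.02344863 0.122     ]
[[0.67363939 0.24119129 0.124     ]
 [0.68145444 0.08498427 0.124     ]
 [0.43027867 0.06145852 0.124     ]
 [0.41784124 0.21343315 0.124     ]] [0.55080344 0.15026681 0.124     ] [0.1564024  0.2522751  0.15248271]
yaw along 5.77621233696464
bar 4.516088823492955
0.5 0.0463 0.0774 12
0.51 0.021 0.0774 52
0.52 0.0211 0.0268 10
0.53 0.024 0.0269 10
0.54 0.0241 0.027 8
0.55 0.0242 0.03 14
0.56 0.0243 0.0301 9
0.57 0.0272 0.033 11
0.58 0.0274 0.0332 12
0.59 0.0275 0.0333 9
0.6 0.0304 0.0363 10
0.61 0.0306 0.0908 20
0.62 0.0336 0.088 36
top 43 [ 0.56587342 -0.35353591  0.11960548] col 121 [ 0.5650149  -0.35329     0.06146378]
tops onplane [ 0.565804   -0.35345228  0.12      ]
((0.5643289685249329, -0.3526141047477722), 0.02312486805021763)
```

```bash
python3 -m creep '{"claw":[4.5,4.5,4.5,4.5,4.5,4.5,4.5,4.5,4.5,4.5,4.5,4.5],"dp":[[-54.1,-46.3,0],[-54.1,-46.3,0],[-54.1,-46.3,0],[-54.1,-46.3,0],[-54.1,-46.3,0],[-54.1,-46.3,0],[-54.1,-46.3,0],[-54.1,-46.3,0],[-54.1,-46.3,0],[-54.1,-46.3,0],[-54.1,-46.3,0],[-54.1,-46.3,0]],"roll":[-0.342,-0.342,-0.342,-0.342,-0.342,-0.342,-0.342,-0.342,-0.342,-0.342,-0.342,-0.342]}' 30; python3 -c "
from h import *
st()"
```

```text
t: 1.35
tcp_pos: [0.4979, 0.1189, 0.2502]
tool_rot: [-0.049, 0.999, 0.0, -0.0]
force: [1.0, 1.6, 0.2]
finger_gap: 0.527
t 1.35 tcp [0.4979 0.1189 0.2502] F [1.04 1.61 0.18] gap 0.527 q [ 0.016  0.376  1.713  0.     1.053 -1.654]
tool x,y,z cols
 [[-0.995 -0.099 -0.   ]
 [-0.099  0.995  0.   ]
 [ 0.     0.    -1.   ]]
```

```bash
python3 -m creep '{"claw":[4.5,4.5,4.5],"dp":[[0,0,0],[0,0,0],[0,0,0]],"roll":[0,0,0]}'; python3 -c "
from h import *
st(); snap('wrist','w1');snap('top','t1')"
```

```text
t: 1.65
tcp_pos: [0.496, 0.1214, 0.2499]
tool_rot: [-0.05, 0.999, 0.0, -0.001]
force: [-0.8, -0.1, -1.3]
finger_gap: 0.53
t 1.65 tcp [0.496  0.1214 0.2499] F [-0.84 -0.12 -1.29] gap 0.53 q [ 0.021  0.376  1.715  0.     1.053 -1.65 ]
tool x,y,z cols
 [[-0.995 -0.099 -0.002]
 [-0.099  0.995  0.   ]
 [ 0.002  0.001 -1.   ]]
```

View pics/w1.png

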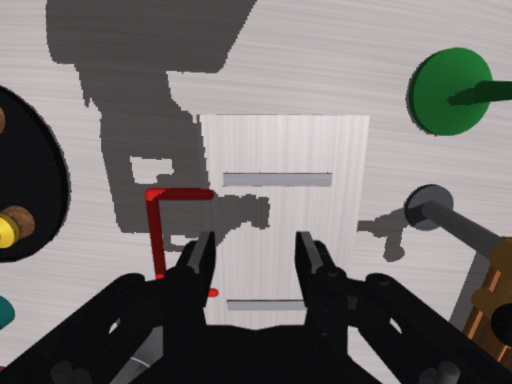

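Run:
```python
from h import *
s=load('w1'); P=cloud(s)
im=s['image'].astype(int); m=(im[...,0]>100)&(im[...,1]<60)&(im[...,2]<60)
m[:,200:]=0; m[:180]=0
q=P[m]; print(len(q),np.nanmedian(q[:,2]))
uv=np.argwhere(m)[:,::-1]; W=onplane(s,uv,.125)
for x in np.arange(.48,.64,.01):
    w=W[abs(W[:,0]-x)<.004]
    if len(w): print(round(x,3),w[:,1].min().round(4),w[:,1].max().round(4),len(w))
print('ends x',W[W[:,1]<.035][:,0].min(),W[W[:,1]<.035][:,0].max())
c=onplane(s,[(201,115),(368,115)],.124);print(c)
# lid plane points
m=(abs(P[...,2]-.124)<.006)&(P[...,1]>.05)&(P[...,1]<.28)&(P[...,0]>.38)&(P[...,0]<.7)
for x in np.arange(.44,.60,.02):
    w=P[m&(abs(P[...,0]-x)<.004)]
    if len(w): print(round(x,3),w[:,1].min().round(4),w[:,1].max().round(4),w[:,2].mean().round(4))
print(P[m][:,0].min())
```

```text
222 0.12729664008648692
0.5 0.0315 0.04 7
0.51 0.018 0.0362 115
0.52 0.0179 0.0247 11
0.55 0.0222 0.0222 1
0.56 0.023 0.023 1
0.57 0.0238 0.0238 1
0.6 0.0274 0.0349 36
ends x 0.5037114696617193 0.6035525539254303
[[0.43398823 0.06774513 0.124     ]
 [0.41887525 0.21348396 0.124     ]]
0.44 0.0644 0.2167 0.1243
0.46 0.066 0.2188 0.1244
0.48 0.0672 0.2205 0.1257
0.5 0.0503 0.2228 0.1245
0.52 0.0715 0.2243 0.1244
0.54 0.0733 0.2264 0.1243
0.56 0.0871 0.2281 0.1243
0.58 0.0892 0.2306 0.1242
0.4188672917201088
```

```bash
python3 -m creep '{"claw":[4,4,4,4,4,4,4,4,4,4],"dp":[[-2.8,-5,0],[-5.7,-10,0],[-5.7,-10,2],[-5.7,-10,5],[-5.7,-10,7],[-5.7,-10,9],[-5.7,-10,11],[-5.7,-10,12],[-5.7,-10,12.7],[-5.7,-10,12.7]],"roll":[0,0,0,0,0,0,0,0,0,0]}'; python3 -c "
from h import *
st(); snap('wrist','w2')"
```

```text
t: 2.75
tcp_pos: [0.5634, 0.0277, 0.1229]
tool_rot: [-0.05, 0.999, 0.0, -0.001]
force: [-1.2, 0.2, 0.3]
finger_gap: 0.465
t 2.75 tcp [0.5634 0.0277 0.1229] F [-1.21  0.15  0.28] gap 0.465 q [-0.149  0.625  1.695 -0.     0.823 -1.82 ]
tool x,y,z cols
 [[-0.995 -0.1   -0.001]
 [-0.1    0.995  0.   ]
 [ 0.001  0.    -1.   ]]
```

View pics/w2.png

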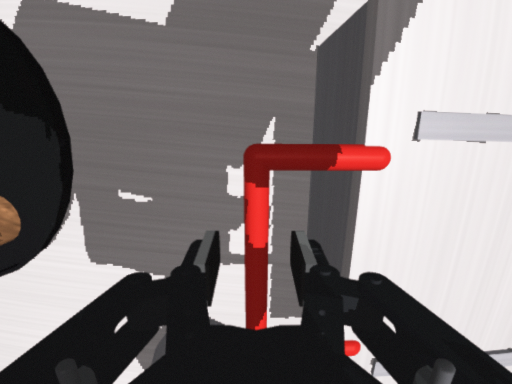

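The bar lies centred between the fingers (column 257, with the fingers at 218 and 292). I'll close on it.

```bash
python3 -m creep '{"claw":[1,0.8,0.8,0.8,0.8,0.8],"dp":[[0,0,0],[0,0,0],[0,0,0],[0,0,0],[0,0,0],[0,0,0]],"roll":[0,0,0,0,0,0]}' 30; python3 -c "
from h import *
st()
import numpy as np
for p in np.arange(0.05,2.2,.1): print(round(p,2), 'dy %.2f dz %.2f'%(20*(1-np.cos(p)), -20*np.sin(p)))"
```

```text
t: 3.4
tcp_pos: [0.5642, 0.0283, 0.1243]
tool_rot: [-0.049, 0.999, 0.001, 0.001]
force: [-0.3, 5.4, 2.2]
finger_gap: 0.124
t 3.4 tcp [0.5642 0.0283 0.1243] F [-0.33  5.42  2.21] gap 0.124 q [-0.149  0.623  1.694  0.003  0.823 -1.82 ]
tool x,y,z cols
 [[-0.995 -0.098  0.002]
 [-0.098  0.995  0.002]
 [-0.002  0.002 -1.   ]]
0.05 dy 0.02 dz -1.00
0.15 dy 0.22 dz -2.99
0.25 dy 0.62 dz -4.95
0.35 dy 1.21 dz -6.86
0.45 dy 1.99 dz -8.70
0.55 dy 2.95 dz -10.45
0.65 dy 4.08 dz -12.10
0.75 dy 5.37 dz -13.63
0.85 dy 6.80 dz -15.03
0.95 dy 8.37 dz -16.27
1.05 dy 10.05 dz -17.35
1.15 dy 11.83 dz -18.26
1.25 dy 13.69 dz -18.98
1.35 dy 15.62 dz -19.51
1.45 dy 17.59 dz -19.85
1.55 dy 19.58 dz -20.00
1.65 dy 21.58 dz -19.94
1.75 dy 23.56 dz -19.68
1.85 dy 25.51 dz -19.23
1.95 dy 27.40 dz -18.58
2.05 dy 29.22 dz -17.75
2.15 dy 30.95 dz -16.74
```

```bash
python3 -m creep '{"claw":[0.8,0.8,0.8,0.8,0.8,0.8,0.8],"dp":[[0,0,-0.5],[0.0,0.1,-1.5],[0,0.16,-2.5],[0,0.32,-3.5],[0,0.62,-4.95],[0,0.9,-5.9],[0,1.21,-6.86]],"roll":[0,0,0,0,0,0,0]}'; python3 -c "
from h import *
st()"
```

```text
t: 4.1
tcp_pos: [0.5629, 0.0402, 0.1924]
tool_rot: [-0.049, 0.999, 0.001, 0.001]
force: [3.7, 6.0, -6.3]
finger_gap: 0.125
t 4.1 tcp [0.5629 0.0402 0.1924] F [ 3.72  5.99 -6.34] gap 0.125 q [-0.128  0.521  1.645  0.002  0.974 -1.799]
tool x,y,z cols
 [[-0.995 -0.099  0.002]
 [-0.099  0.995  0.002]
 [-0.002  0.002 -1.   ]]
```

```bash
python3 -m creep '{"claw":[0.8,0.8,0.8,0.8,0.8,0.8,0.8,0.8,0.8,0.8,0.8,0.8],"dp":[[0,0.36,-0.93],[0,0.78,-1.84],[0,1.24,-2.73],[0,1.74,-3.59],[0,2.29,-4.43],[0,2.87,-5.24],[0,3.5,-6.02],[0,4.16,-6.77],[0,4.86,-7.48],[0,5.59,-8.17],[0,6.36,-8.81],[0,7.16,-9.41]],"roll":[0,0,0,0,0,0,0,0,0,0,0,0]}'; python3 -c "
from h import *
st()"
```

```text
t: 5.3
tcp_pos: [0.5562, 0.1088, 0.288]
tool_rot: [-0.05, 0.999, -0.002, 0.001]
force: [2.9, -4.8, 2.6]
finger_gap: 0.125
t 5.3 tcp [0.5562 0.1088 0.288 ] F [ 2.9  -4.8   2.56] gap 0.125 q [-0.002  0.406  1.538 -0.005  1.196 -1.67 ]
tool x,y,z cols
 [[-0.995 -0.099  0.002]
 [-0.099  0.995 -0.005]
 [-0.002 -0.005 -1.   ]]
```

```bash
python3 -m creep '{"claw":[0.8,0.8,0.8,0.8,0.8,0.8,0.8,0.8,0.8,0.8,0.8,0.8],"dp":[[0,0.82,-0.56],[0,1.68,-1.08],[0,2.56,-1.55],[0,3.46,-1.99],[0,4.38,-2.37],[0,5.32,-2.71],[0,6.28,-3.0],[0,7.25,-3.24],[0,8.23,-3.44],[0,9.22,-3.58],[0,10.21,-3.68],[0,10.21,-3.68]],"roll":[0,0,0,0,0,0,0,0,0,0,0,0]}'; python3 -c "
from h import *
st();snap('side','s2');snap('top','t2')"
```

```text
t: 6.5
tcp_pos: [0.5459, 0.2129, 0.3254]
tool_rot: [-0.05, 0.999, -0.0, 0.002]
force: [1.9, -0.4, 6.9]
finger_gap: 0.127
t 6.5 tcp [0.5459 0.2129 0.3254] F [ 1.89 -0.38  6.86] gap 0.127 q [ 1.820e-01  3.960e-01  1.443e+00 -1.000e-03  1.300e+00 -1.489e+00]
tool x,y,z cols
 [[-0.995 -0.1    0.004]
 [-0.1    0.995  0.   ]
 [-0.004 -0.    -1.   ]]
```

View pics/s2.png

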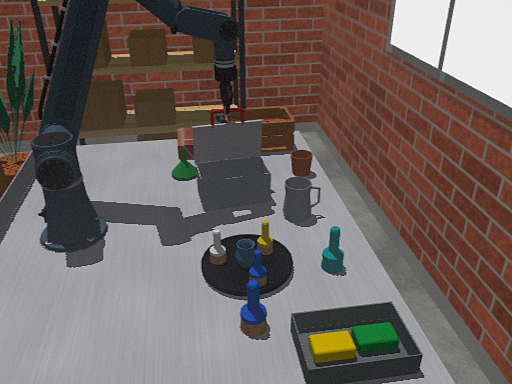

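```bash
python3 -m creep '{"claw":[0.8,0.8,0.8,0.8,0.8],"dp":[[0,1,-0.05],[0,2,-0.04],[0,3,0.01],[0,3,0.01],[0,3,0.01]],"roll":[0,0,0,0,0]}'
cat >> h.py <<'E'
def feel(n=6):
    L=[]
    for i in range(n):
        s=manip.sense(); L.append(np.r_[s['force'],s['tcp_pos'],s['ft_torque']]); imaging.snapshot('wrist')
    L=np.array(L); m=L.mean(0); u=np.array([-.0995,.995,0]); H=np.array([.543,.2263,.122])
    p=m[3:6]-H; a=p@u; r=np.hypot(a,p[2]); ph=np.pi-np.arctan2(p[2],a)
    rad=u*a/r+np.array([0,0,p[2]/r]); tan=u*p[2]/r-np.array([0,0,a/r])
    f=L[:,:3]; print('t %.2f phi %.3f r %.4f  Frad %.2f Ftan %.2f (sd %.2f) Fx %.2f  M %s'%(s['t'],ph,r,(f@rad).mean(),(f@tan).mean(),(f@tan).std(),(f[:,0]).mean(),m[6:].round(2)),m[3:6].round(4))
E
python3 -c "
from h import *
feel()"
```

```text
t: 7.1
tcp_pos: [0.5429, 0.2429, 0.3244]
tool_rot: [-0.05, 0.999, 0.001, 0.001]
force: [2.3, 1.0, 5.9]
finger_gap: 0.124
t 7.35 phi 1.651 r 0.2031  Frad 6.85 Ftan -0.52 (sd 0.62) Fx 2.48  M [-0.11 -0.42 -0.01] [0.5429 0.2427 0.3244]
```

Run:
```python
from h import *
for n in ['top0','t1']:
    s=load(n);P=cloud(s)
    m=(P[...,2]>.2)&(P[...,2]<.27)&(P[...,1]>.2)&(P[...,1]<.42)&(P[...,0]>.48)&(P[...,0]<.6)
    q=P[m]; uv=np.argwhere(m)
    for y in np.arange(.24,.40,.008):
        w=q[abs(q[:,1]-y)<.004]
        if len(w): print(n,round(y,3),len(w),w[:,0].min().round(3),w[:,0].max().round(3),'z',w[:,2].min().round(3),w[:,2].max().round(3))
a=cv2.imread('pics/top0.png')[180:235,75:165]; cv2.imwrite('pics/c3.png',cv2.resize(a,None,fx=8,fy=8,interpolation=cv2.INTER_CUBIC))
```

```text
top0 0.288 11 0.533 0.548 z 0.236 0.247
top0 0.296 36 0.528 0.555 z 0.234 0.253
top0 0.304 36 0.527 0.553 z 0.235 0.254
top0 0.312 21 0.529 0.554 z 0.24 0.252
top0 0.32 11 0.535 0.544 z 0.235 0.246
top0 0.328 21 0.53 0.547 z 0.232 0.246
top0 0.336 21 0.53 0.546 z 0.237 0.246
top0 0.344 19 0.529 0.546 z 0.236 0.247
top0 0.352 20 0.528 0.547 z 0.232 0.248
top0 0.36 27 0.523 0.543 z 0.231 0.25
top0 0.368 48 0.517 0.55 z 0.2 0.251
top0 0.376 43 0.515 0.553 z 0.202 0.251
top0 0.384 42 0.516 0.554 z 0.238 0.252
top0 0.392 28 0.521 0.55 z 0.241 0.251
top0 0.4 1 0.537 0.537 z 0.243 0.243
t1 0.288 10 0.535 0.548 z 0.235 0.244
t1 0.296 37 0.527 0.555 z 0.233 0.252
t1 0.304 33 0.527 0.554 z 0.241 0.254
t1 0.312 21 0.53 0.553 z 0.241 0.252
t1 0.32 11 0.535 0.548 z 0.235 0.248
t1 0.328 21 0.53 0.548 z 0.229 0.252
t1 0.336 22 0.53 0.546 z 0.236 0.247
t1 0.344 21 0.529 0.546 z 0.238 0.246
t1 0.352 21 0.528 0.546 z 0.233 0.25
t1 0.36 24 0.525 0.542 z 0.227 0.252
t1 0.368 46 0.518 0.55 z 0.205 0.254
t1 0.376 48 0.516 0.553 z 0.206 0.252
t1 0.384 38 0.516 0.551 z 0.24 0.25
t1 0.392 28 0.521 0.55 z 0.241 0.25
t1 0.4 1 0.532 0.532 z 0.243 0.243
```

View pics/c3.png

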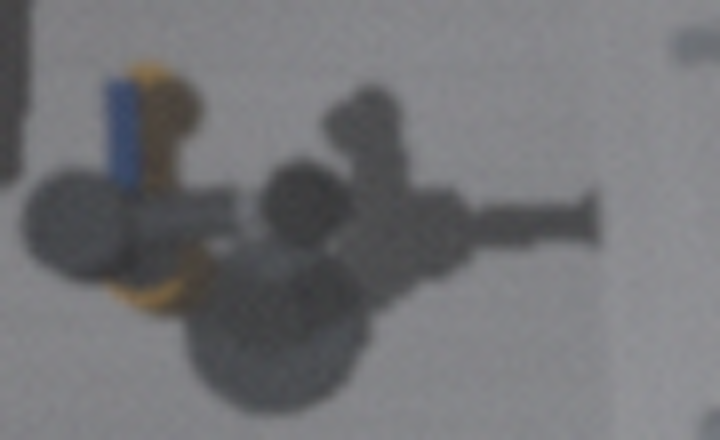

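```bash
python3 -m creep '{"claw":[0.8,0.8,0.8,0.8,0.8,0.8],"dp":[[0,0.5,0.05],[0,1,0.11],[0,1.98,0.26],[0,2.96,0.46],[0,3.93,0.71],[0,3.93,0.71]],"roll":[0,0,0,0,0,0]}';python3 -c "
from h import *
feel(5)
s=snap('top','t3');P=cloud(s)"
```

```text
t: 8.0
tcp_pos: [0.5389, 0.283, 0.3159]
tool_rot: [-0.05, 0.999, 0.001, 0.001]
force: [3.5, 2.0, 5.8]
finger_gap: 0.124
t 8.20 phi 1.853 r 0.2021  Frad 5.76 Ftan -0.30 (sd 0.27) Fx 3.79  M [ 0.11 -0.62 -0.02] [0.5389 0.2825 0.3161]
```

View pics/t3.png

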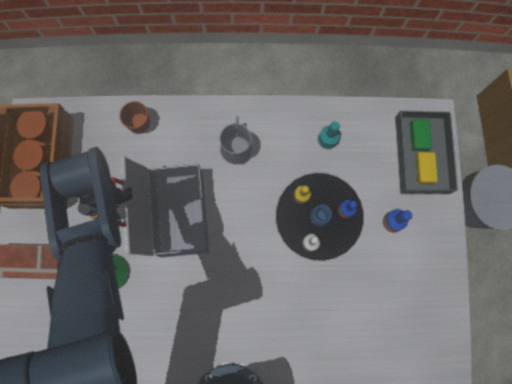

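```bash
python3 -m creep '{"claw":[0.8,0.8,0.8,0.8],"dp":[[0,0.5,0.15],[0,1,0.31],[0,1.52,0.5],[0,1.52,0.5]],"roll":[0,0,0,0]}';python3 -c "
from h import *
feel(5)"
```

```text
t: 8.7
tcp_pos: [0.5374, 0.2976, 0.3105]
tool_rot: [-0.05, 0.999, 0.001, 0.001]
force: [5.2, 2.2, 3.8]
finger_gap: 0.123
t 8.90 phi 1.932 r 0.2016  Frad 4.65 Ftan 0.45 (sd 0.37) Fx 4.93  M [ 0.31 -0.76 -0.03] [0.5375 0.2974 0.3106]
```

```bash
python3 -m creep '{"claw":[0.8,0.8,0.8,0.8],"dp":[[0,0.1,0.04],[0,0.2,0.08],[0,0.28,0.11],[0,0.28,0.11]],"roll":[0,0,0,0]}';python3 -c "
from h import *
feel(5)"
python3 -m creep '{"claw":[0.8,0.8,0.8,0.8],"dp":[[0,0.1,0.04],[0,0.2,0.08],[0,0.28,0.11],[0,0.28,0.11]],"roll":[0,0,0,0]}';python3 -c "
from h import *
feel(5)"
```

```text
t: 9.35
tcp_pos: [0.5372, 0.2999, 0.3096]
tool_rot: [-0.05, 0.999, 0.001, 0.001]
force: [4.9, 2.9, 4.0]
finger_gap: 0.119
t 9.55 phi 1.946 r 0.2016  Frad 5.00 Ftan 0.75 (sd 0.36) Fx 4.93  M [ 0.21 -0.77 -0.01] [0.5372 0.2999 0.3096]
t: 10.0
tcp_pos: [0.5369, 0.3025, 0.3085]
tool_rot: [-0.05, 0.999, 0.001, 0.001]
force: [4.7, 1.6, 5.6]
finger_gap: 0.125
t 10.20 phi 1.960 r 0.2016  Frad 5.00 Ftan -0.03 (sd 0.59) Fx 4.51  M [ 0.12 -0.76 -0.03] [0.5369 0.3025 0.3085]
```

```bash
python3 -m creep '{"claw":[0.8,0.8,0.8],"dp":[[0,0.1,0.04],[0,0.19,0.07],[0,0.19,0.07]],"roll":[0,0,0]}';python3 -c "
from h import *
feel(8)"
```

```text
t: 10.55
tcp_pos: [0.5367, 0.3045, 0.3075]
tool_rot: [-0.05, 0.999, 0.001, 0.001]
force: [5.5, 2.1, 4.3]
finger_gap: 0.123
t 10.90 phi 1.971 r 0.2014  Frad 4.15 Ftan 0.27 (sd 0.66) Fx 5.34  M [ 0.24 -0.82 -0.05] [0.5367 0.3045 0.3075]
```

No contact yet, so I'll keep going.

```bash
python3 -m creep '{"claw":[0.8,0.8,0.8],"dp":[[0,0.1,0.04],[0,0.19,0.075],[0,0.19,0.075]],"roll":[0,0,0]}';python3 -c "
from h import *
feel(6)"
python3 -m creep '{"claw":[0.8,0.8,0.8],"dp":[[0,0.1,0.04],[0,0.19,0.075],[0,0.19,0.075]],"roll":[0,0,0]}';python3 -c "
from h import *
feel(6)"
```

```text
t: 11.25
tcp_pos: [0.5366, 0.3063, 0.3068]
tool_rot: [-0.05, 0.999, 0.001, 0.001]
force: [5.2, 1.8, 1.9]
finger_gap: 0.125
t 11.50 phi 1.980 r 0.2014  Frad 3.62 Ftan 0.29 (sd 0.59) Fx 5.19  M [ 0.2  -0.84 -0.04] [0.5366 0.3063 0.3068]
t: 11.85
tcp_pos: [0.5364, 0.3081, 0.306]
tool_rot: [-0.05, 0.999, 0.0, 0.001]
force: [5.1, 2.2, 3.1]
finger_gap: 0.122
t 12.10 phi 1.990 r 0.2014  Frad 3.94 Ftan 0.29 (sd 0.26) Fx 4.85  M [ 0.09 -0.84 -0.03] [0.5364 0.3081 0.306 ]
```

```bash
python3 -m creep '{"claw":[0.8,0.8,0.8],"dp":[[0,0.1,0.04],[0,0.18,0.08],[0,0.18,0.08]],"roll":[0,0,0]}';python3 -c "
from h import *
feel(6)"
python3 -m creep '{"claw":[0.8,0.8,0.8],"dp":[[0,0.1,0.04],[0,0.18,0.08],[0,0.18,0.08]],"roll":[0,0,0]}';python3 -c "
from h import *
feel(6)"
```

```text
t: 12.45
tcp_pos: [0.5362, 0.3099, 0.3049]
tool_rot: [-0.05, 0.999, 0.0, 0.001]
force: [4.8, 1.3, 2.7]
finger_gap: 0.128
t 12.70 phi 2.001 r 0.2013  Frad 3.05 Ftan 0.65 (sd 0.68) Fx 5.12  M [ 0.22 -0.87 -0.04] [0.5362 0.3099 0.305 ]
t: 13.05
tcp_pos: [0.536, 0.3117, 0.3041]
tool_rot: [-0.05, 0.999, 0.0, 0.001]
force: [4.9, 2.8, 2.8]
finger_gap: 0.124
t 13.30 phi 2.010 r 0.2013  Frad 3.28 Ftan 0.65 (sd 0.66) Fx 5.48  M [ 0.2  -0.87 -0.04] [0.536  0.3117 0.3041]
```

```bash
python3 -m creep '{"claw":[0.8,0.8,0.8],"dp":[[0,0.1,0.04],[0,0.18,0.08],[0,0.18,0.08]],"roll":[0,0,0]}';python3 -c "
from h import *
feel(6)"
python3 -m creep '{"claw":[0.8,0.8,0.8],"dp":[[0,0.1,0.04],[0,0.18,0.08],[0,0.18,0.08]],"roll":[0,0,0]}';python3 -c "
from h import *
feel(6)"
```

```text
t: 13.65
tcp_pos: [0.5359, 0.3134, 0.3033]
tool_rot: [-0.05, 0.999, 0.0, 0.001]
force: [5.8, 2.2, 2.8]
finger_gap: 0.126
t 13.90 phi 2.020 r 0.2013  Frad 3.28 Ftan 0.57 (sd 0.55) Fx 5.24  M [ 0.12 -0.88 -0.05] [0.5359 0.3134 0.3034]
t: 14.25
tcp_pos: [0.5357, 0.315, 0.3025]
tool_rot: [-0.05, 0.999, 0.0, 0.001]
force: [5.2, 2.1, 2.1]
finger_gap: 0.129
t 14.50 phi 2.029 r 0.2013  Frad 2.79 Ftan 0.33 (sd 0.48) Fx 5.12  M [ 0.04 -0.89 -0.03] [0.5357 0.315  0.3025]
```

```bash
python3 -m creep '{"claw":[0.8,0.8,0.8],"dp":[[0,0.1,0.05],[0,0.17,0.09],[0,0.17,0.09]],"roll":[0,0,0]}';python3 -c "
from h import *
feel(7)"
```

```text
t: 14.85
tcp_pos: [0.5355, 0.3168, 0.3015]
tool_rot: [-0.05, 0.999, 0.0, 0.0]
force: [5.1, 2.8, 1.3]
finger_gap: 0.123
t 15.15 phi 2.039 r 0.2011  Frad 2.35 Ftan 0.65 (sd 0.53) Fx 5.51  M [ 0.17 -0.92 -0.06] [0.5355 0.3168 0.3015]
```

```bash
python3 -m creep '{"claw":[0.8,0.8,0.8],"dp":[[0,0.1,0.05],[0,0.17,0.09],[0,0.17,0.09]],"roll":[0,0,0]}';python3 -c "
from h import *
feel(7)"
```

```text
t: 15.5
tcp_pos: [0.5354, 0.3178, 0.301]
tool_rot: [-0.05, 0.999, -0.0, 0.001]
force: [4.1, -0.7, 4.0]
finger_gap: 0.123
t 15.80 phi 2.045 r 0.2011  Frad 3.29 Ftan -1.82 (sd 0.66) Fx 5.19  M [-0.15 -0.84 -0.01] [0.5354 0.3178 0.301 ]
```

Contact: Ftan jumped from +0.65 to −1.8 N, which is about 0.9 mm of buffer travel. I'll back off slightly, release, and check that the lid stays put.

```bash
python3 -m creep '{"claw":[0.8,0.8],"dp":[[0,-0.05,-0.02],[0,-0.05,-0.02]],"roll":[0,0]}' 20;python3 -c "
from h import *
feel(4)"
python3 -m creep '{"claw":[1.3,1.5,2,2.5,3,3.5,3.5],"dp":[[0,-0.05,-0.02],[0,-0.05,-0.02],[0,-0.05,-0.02],[0,-0.05,-0.02],[0,-0.05,-0.02],[0,-0.05,-0.02],[0,-0.05,-0.02]],"roll":[0,0,0,0,0,0,0]}';python3 -c "
from h import *
feel(3); snap('wrist','w4');snap('side','s4')"
```

```text
t: 16.05
tcp_pos: [0.5355, 0.3175, 0.3011]
tool_rot: [-0.05, 0.999, -0.0, 0.001]
force: [5.3, 2.0, 3.3]
finger_gap: 0.121
t 16.20 phi 2.043 r 0.2011  Frad 3.53 Ftan -0.83 (sd 0.55) Fx 5.52  M [-0.04 -0.84 -0.03] [0.5355 0.3175 0.3011]
t: 16.95
tcp_pos: [0.5349, 0.3167, 0.3016]
tool_rot: [-0.05, 0.999, -0.0, -0.0]
force: [-0.0, -0.3, 1.3]
finger_gap: 0.411
t 17.05 phi 2.039 r 0.2013  Frad 0.45 Ftan 0.02 (sd 0.63) Fx 0.23  M [ 0.01  0.02 -0.02] [0.5349 0.3167 0.3016]
```

View pics/w4.png

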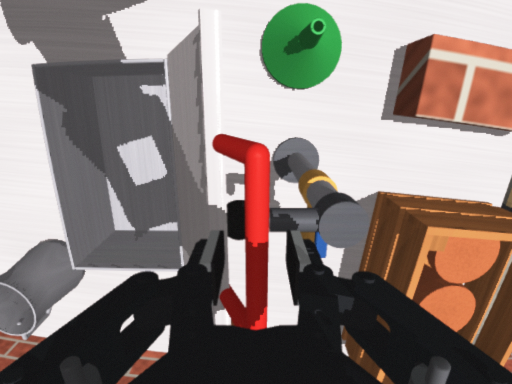

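The bar sits free between the fingers and the lid rests on the black buffer at (237,218). I'll rise and travel to the brush.

```bash
python3 -m creep '{"claw":[3.5,3.5,3.5,4.5,4.5,4.5,4.5,4.5,4.5,4.5,4.5,4.5],"dp":[[0,0,-2],[0,0,-5],[0,0,-8],[3.7,-67,-8],[3.7,-67,-8],[3.7,-67,-8],[3.7,-67,-8],[3.7,-67,-8],[3.7,-67,-8],[3.7,-67,-8],[3.7,-67,-8],[3.7,-67,-8]],"roll":[0,0,0,0,0,0,0,0,0,0,0,0]}'
python3 -c "
from h import *
st(); snap('side','s5'); snap('wrist','w5')"
```

```text
t: 18.4
tcp_pos: [0.5545, -0.1348, 0.3819]
tool_rot: [-0.05, 0.999, -0.0, 0.0]
force: [1.1, 0.3, -0.2]
finger_gap: 0.526
t 18.4 tcp [ 0.5545 -0.1348  0.3819] F [ 1.09  0.3  -0.21] gap 0.526 q [-0.434  0.328  1.393  0.     1.42  -2.104]
tool x,y,z cols
 [[-0.995 -0.099  0.001]
 [-0.099  0.995 -0.   ]
 [-0.001 -0.    -1.   ]]
```

View pics/s5.png

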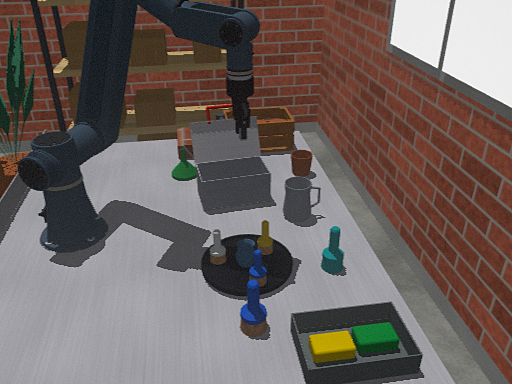

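View pics/w5.png

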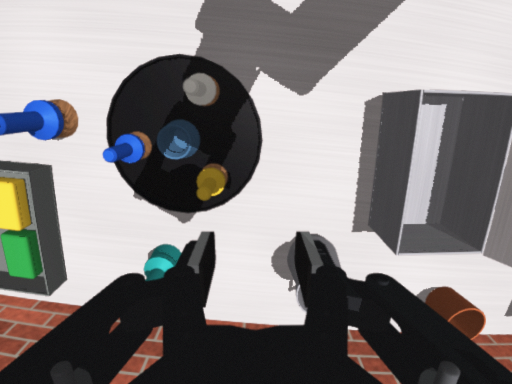

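```bash
python3 -m creep '{"claw":[4.5,4.5,4.5,4.5,4.5,4.5,4.5,4.5,4.5],"dp":[[0.3,-5,0],[0.6,-10,2],[0.9,-15,6],[1.1,-20,10],[1.1,-21.8,14],[1.1,-21.8,17],[1.1,-21.8,17],[1.1,-21.8,17],[1.1,-21.8,17]],"roll":[0,0,0,0,0,0,0,0,0]}'
python3 -c "
from h import *
st(); s=snap('wrist','w6'); P=cloud(s); im=s['image'].astype(int)
m=(im[...,2]>90)&(im[...,0]<80)&(im[...,1]<100)&(abs(P[...,0]-.565)<.05)&(abs(P[...,1]+.353)<.05)
q=P[m]; t=q[q[:,2]>.112]; print(len(q),len(t),t.mean(0),t.min(0),t.max(0))
c=q[(q[:,2]>.05)&(q[:,2]<.08)]; print(c.min(0),c.max(0))"
```

```text
t: 19.4
tcp_pos: [0.567, -0.3505, 0.2146]
tool_rot: [-0.05, 0.999, -0.001, 0.002]
force: [-0.1, 0.2, 0.2]
finger_gap: 0.522
t 19.4 tcp [ 0.567  -0.3505  0.2146] F [-0.13  0.21  0.16] gap 0.522 q [-0.721  0.62   1.359  0.     1.158 -2.393]
tool x,y,z cols
 [[-0.995 -0.1    0.004]
 [-0.1    0.995 -0.003]
 [-0.003 -0.003 -1.   ]]
1732 494 [ 0.56463927 -0.35557022  0.12054938] [ 0.55605258 -0.36597492  0.11202659] [ 0.57533308 -0.34180487  0.26888571]
[ 0.54335751 -0.37857635  0.05011653] [ 0.58512432 -0.33292481  0.07984077]
```

View pics/w6.png

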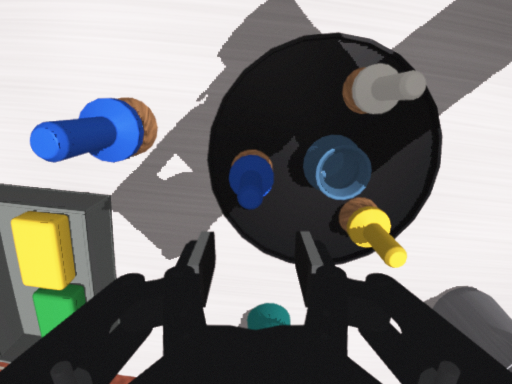

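```bash
python3 -m creep '{"claw":[4,4,4,4,4,4,4,4],"dp":[[0.2,-0.4,2],[0.2,-0.4,5],[0.2,-0.4,7.5],[0.2,-0.4,9.5],[0.2,-0.4,10.8],[0.2,-0.4,11.2],[0.2,-0.4,11.2],[0.2,-0.4,11.2]],"roll":[0,0,0,0,0,0,0,0]}'
python3 -c "
from h import *
st(); s=snap('wrist','w7')"
```

```text
t: 20.25
tcp_pos: [0.5648, -0.3555, 0.1013]
tool_rot: [-0.05, 0.999, -0.001, 0.001]
force: [-0.8, 0.1, 0.3]
finger_gap: 0.466
t 20.25 tcp [ 0.5648 -0.3555  0.1013] F [-0.84  0.1   0.28] gap 0.466 q [-0.729  0.761  1.432 -0.     0.945 -2.399]
tool x,y,z cols
 [[-0.995 -0.099  0.002]
 [-0.099  0.995 -0.002]
 [-0.002 -0.002 -1.   ]]
```

View pics/w7.png

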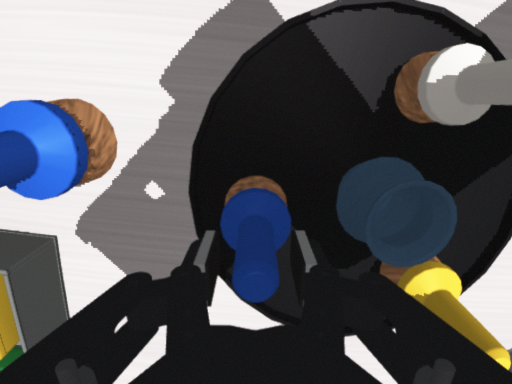

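Handle (column 256) centred between the fingers. I'll close and lift.

```bash
python3 -m creep '{"claw":[2.5,2,1.8,1.8,1.8,1.8,1.8,1.8,1.8,1.8],"dp":[[0,0,0],[0,0,0],[0,0,0],[0,0,0],[0,0,0],[0,0,0],[0,0,-1],[0,0,-3],[0,0,-6],[0,0,-6]],"roll":[0,0,0,0,0,0,0,0,0,0]}' 35
python3 -c "
from h import *
st(); s=snap('side','s8');snap('wrist','w8')"
```

```text
t: 21.3
tcp_pos: [0.5659, -0.3568, 0.1639]
tool_rot: [-0.05, 0.999, -0.003, 0.003]
force: [1.0, -0.5, -0.0]
finger_gap: 0.249
t 21.3 tcp [ 0.5659 -0.3568  0.1639] F [ 0.97 -0.46 -0.05] gap 0.249 q [-0.729  0.681  1.396 -0.     1.056 -2.399]
tool x,y,z cols
 [[-0.995 -0.099  0.006]
 [-0.099  0.995 -0.006]
 [-0.006 -0.006 -1.   ]]
```

View pics/s8.png

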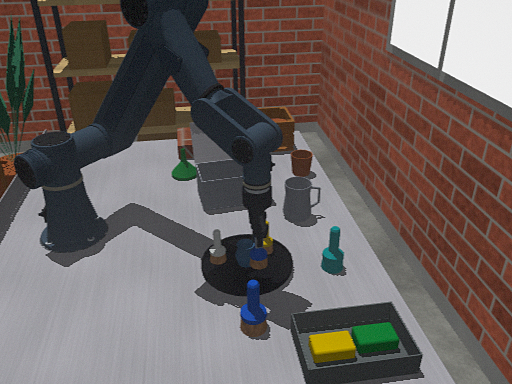

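View pics/w8.png

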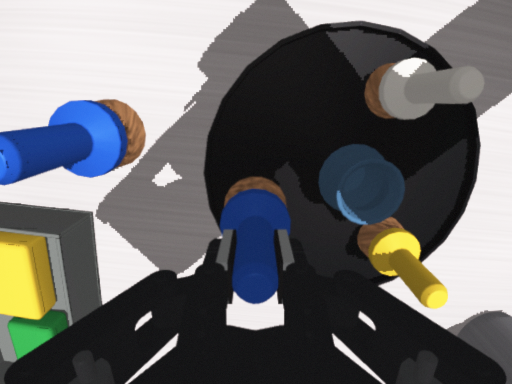

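```bash
python3 -m creep '{"claw":[1.8,1.8,1.8,1.8,1.8,1.8,1.8,1.8,1.8,1.8,1.8,1.8],"dp":[[0,0,-4],[0,0,-8],[0,2,-12],[-0.5,6,-12],[-0.8,11,-12],[-1.2,16,-12],[-1.5,21,-12],[-1.8,26,-12],[-2.2,31,-12],[-2.5,36,-12],[-2.8,40,-12],[-3,44,-12]],"roll":[0,0,0,0,0,0,0,0,0,0,0,0]}'
python3 -m creep '{"claw":[1.8,1.8,1.8,1.8,1.8],"dp":[[-0.2,3,0],[-0.4,5.5,0],[-0.5,6.6,0],[-0.5,6.6,0],[-0.5,6.6,0]],"roll":[0,0,0,0,0]}'
python3 -c "
from h import *
st(); s=snap('side','s9');snap('wrist','w9');s=snap('top','t9');P=cloud(s)
m=(P[...,2]>.112)&(P[...,2]<.13)&(P[...,0]>.38)&(P[...,0]<.72)&(P[...,1]>.05)&(P[...,1]<.27)
r=cv2.minAreaRect(P[m][:,:2].astype(np.float32)); print(m.sum(),r)"
```

```text
t: 22.6
tcp_pos: [0.5487, 0.0878, 0.2779]
tool_rot: [-0.05, 0.999, 0.0, -0.002]
force: [-0.3, 0.2, -1.3]
finger_gap: 0.245
t: 23.1
tcp_pos: [0.5483, 0.1511, 0.2788]
tool_rot: [-0.05, 0.999, -0.0, -0.001]
force: [0.5, -0.6, -1.9]
finger_gap: 0.249
t 23.1 tcp [0.5483 0.1511 0.2788] F [ 0.48 -0.58 -1.88] gap 0.249 q [ 7.300e-02  4.200e-01  1.542e+00 -1.000e-03  1.182e+00 -1.597e+00]
tool x,y,z cols
 [[-0.995 -0.099 -0.002]
 [-0.099  0.995 -0.001]
 [ 0.002 -0.001 -1.   ]]
291 ((0.5523377060890198, 0.15487372875213623), (0.25068429112434387, 0.15634147822856903), 5.883988857269287)
```

View pics/w9.png

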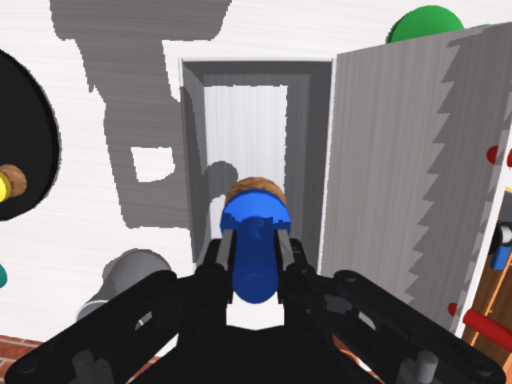

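View pics/s9.png

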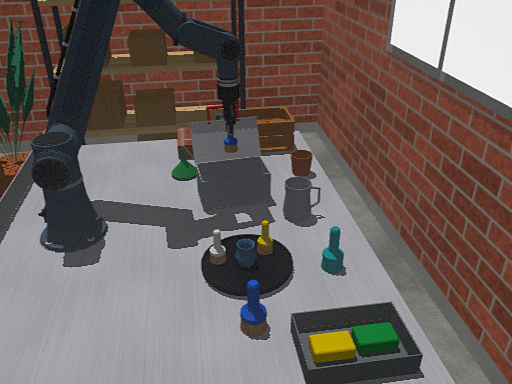

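Centred over the box, brush upright. I'll lower it.

```bash
python3 -m creep '{"claw":[1.8,1.8,1.8,1.8,1.8,1.8,1.8,1.8,1.8,1.8],"dp":[[0,0,2.5],[0,0,5.5],[0,0,8.5],[0,0,11.5],[0,0,14],[0,0,16],[0,0,17.5],[0,0,18.2],[0,0,18.4],[0,0,18.4]],"roll":[0,0,0,0,0,0,0,0,0,0]}'
python3 -c "
from h import *
feel(4);print(manip.sense()['force'])"
python3 -m creep '{"claw":[1.8,1.8,1.8,1.8],"dp":[[0,0,0.15],[0,0,0.3],[0,0,0.4],[0,0,0.4]],"roll":[0,0,0,0]}'
python3 -c "
from h import *
feel(4);print(manip.sense()['force'])"
```

```text
t: 24.25
tcp_pos: [0.549, 0.1516, 0.096]
tool_rot: [-0.049, 0.999, -0.0, 0.0]
force: [-0.6, -0.4, -1.9]
finger_gap: 0.249
t 24.40 phi 5.953 r 0.0791  Frad 0.54 Ftan -1.57 (sd 0.13) Fx 0.32  M [-0.   -0.01  0.01] [0.5492 0.1518 0.0963]
[ 0.2700554  -0.4205172  -0.58510574]
t: 24.85
tcp_pos: [0.5484, 0.152, 0.0914]
tool_rot: [-0.05, 0.999, -0.0, -0.0]
force: [1.1, -0.1, -1.2]
finger_gap: 0.247
t 25.00 phi 5.895 r 0.0805  Frad 0.46 Ftan -0.69 (sd 0.48) Fx 0.32  M [ 0.   -0.01  0.  ] [0.5485 0.152  0.0915]
[ 0.91014808  0.17269165 -1.80488594]
```

```bash
python3 -m creep '{"claw":[1.8,1.8,1.8,1.8],"dp":[[0,0,0.08],[0,0,0.15],[0,0,0.2],[0,0,0.2]],"roll":[0,0,0,0]}'
python3 -c "
from h import *
L=[]
for i in range(4): s=manip.sense(); L.append(np.r_[s['force'],s['tcp_pos'][2]]); imaging.snapshot('top')
print(np.mean(L,0))"
```

```text
t: 25.45
tcp_pos: [0.5484, 0.152, 0.0895]
tool_rot: [-0.05, 0.999, -0.0, -0.0]
force: [-0.6, -0.6, -1.2]
finger_gap: 0.242
[-0.25929329 -0.09906251 -1.01719591  0.08955843]
```

```bash
python3 -m creep '{"claw":[1.8,1.8,1.8],"dp":[[0,0,0.06],[0,0,0.12],[0,0,0.12]],"roll":[0,0,0]}'
python3 -c "
from h import *
L=[]
for i in range(4): s=manip.sense(); L.append(np.r_[s['force'],s['tcp_pos'][2]]); imaging.snapshot('top')
print(np.mean(L,0))"
```

```text
t: 25.95
tcp_pos: [0.5486, 0.152, 0.0888]
tool_rot: [-0.05, 0.999, -0.0, 0.0]
force: [-1.1, -0.7, 3.2]
finger_gap: 0.241
[-1.2588443  -0.60988496  3.61639189  0.08881989]
```

Floor contact: Fz went from −1 to +3.6 N at z 0.0888, as expected. I'll release.

```bash
python3 -m creep '{"claw":[2.3,2.6,3,3.5,4,4,4,4,4,4,4,4],"dp":[[0,0,-0.04],[0,0,-0.04],[0,0,-0.04],[0,0,-0.04],[0,0,-0.04],[0,0,-0.04],[0,0,-1],[0,0,-3],[0,0,-6],[0,0,-10],[0,0,-14],[0,0,-18]],"roll":[0,0,0,0,0,0,0,0,0,0,0,0]}'
python3 -m creep '{"claw":[4,4,4,4,4,4],"dp":[[2,-4,-2],[4,-8,-2],[6,-12,-2],[8,-16,-2],[8,-18,-2],[8,-18,-2]],"roll":[0,0,0,0,0,0]}'
python3 -c "
from h import *
st(); snap('side','s10');s=snap('top','t10');snap('wrist','w10')
P=cloud(s);im=s['image'].astype(int)
m=(im[...,2]>80)&(im[...,0]<80)&(im[...,1]<100)&(abs(P[...,0]-.549)<.07)&(abs(P[...,1]-.15)<.08)
q=P[m];print(len(q)); t=q[q[:,2]>.095]; print(t.mean(0),t.max(0)); c=q[(q[:,2]>.035)&(q[:,2]<.06)]; print((c.min(0)+c.max(0))/2)"
```

```text
t: 27.35
tcp_pos: [0.5481, 0.152, 0.2707]
tool_rot: [-0.05, 0.999, 0.0, 0.0]
force: [0.3, -0.1, 0.2]
finger_gap: 0.465
t: 27.95
tcp_pos: [0.4869, -0.0375, 0.2894]
tool_rot: [-0.047, 0.999, -0.001, 0.001]
force: [0.4, 0.5, -0.4]
finger_gap: 0.466
t 27.95 tcp [ 0.4869 -0.0375  0.2894] F [ 0.42  0.49 -0.42] gap 0.466 q [-3.060e-01  2.920e-01  1.719e+00 -1.000e-03  1.128e+00 -1.971e+00]
tool x,y,z cols
 [[-0.995 -0.095  0.002]
 [-0.095  0.995 -0.001]
 [-0.002 -0.001 -1.   ]]
226
[0.54938373 0.16343359 0.1100449 ] [0.60438907 0.22868924 0.12176949]
[0.54978607 0.15065633 0.04642528]
```

View pics/t10.png

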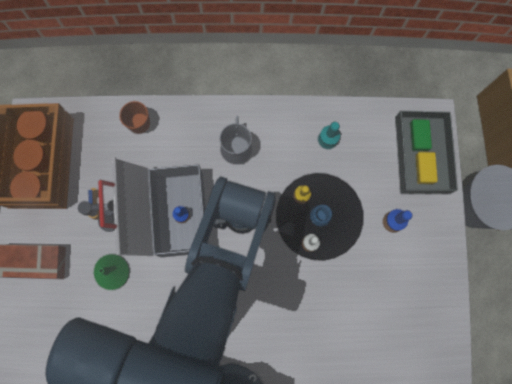

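View pics/w10.png

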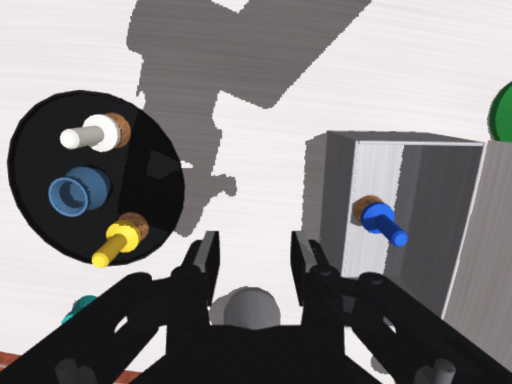

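View pics/s10.png

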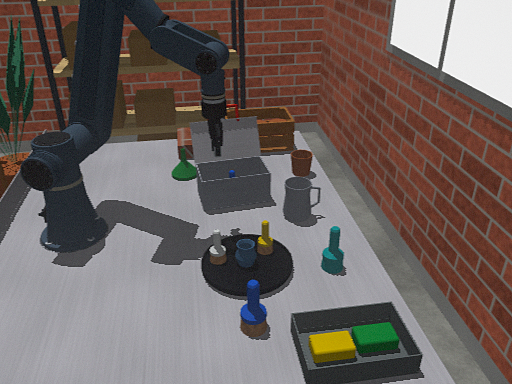

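The brush stands upright at (180,213) in the top view, the lid leans open, and nothing else has moved. I'll hold still briefly and hand in.

```bash
python3 -m creep '{"claw":[4,4,4],"dp":[[0,0,0],[0,0,0],[0,0,0]],"roll":[0,0,0]}'; python3 -c "
from h import *
a=load('top0')['image'].astype(int);s=snap('top','t11');P=cloud(s)
m=(abs(P[...,0]-.549)<.013)&(abs(P[...,1]-.151)<.013)&(P[...,2]>.08)&(P[...,2]<.13);print('brush top',m.sum(),P[m].mean(0).round(3))
im=s['image'].astype(int);r=(im[...,0]>110)&(im[...,1]<70)&(im[...,2]<70)&(P[...,2]>.25)&(P[...,2]<.33);q=P[r];print('bar',len(q),np.median(q,0).round(3))
print(workorder.sign_off())"
```

```text
t: 28.4
tcp_pos: [0.4868, -0.0342, 0.2884]
tool_rot: [-0.05, 0.999, 0.0, -0.0]
force: [0.0, 0.5, -0.9]
finger_gap: 0.467
brush top 55 [0.549 0.151 0.105]
bar 104 [0.513 0.315 0.303]
the job is handed in; nothing more can be done
None
```

The lid is open and resting on the buffer, the blue brush is standing in the box, and I handed the job in at about 28 s on the robot's clock.

- **Lid:** I lifted it by the red bar at about 0.5 rad/s, carried it past upright, then eased it on in 2–3 mm steps. The push at the bar changed by about 2.5 N at 2.04 rad, which I took as buffer contact, roughly 0.9 mm of travel. I backed off 0.5 mm and let go.
- **Brush:** I lifted the small blue brush off the turntable and lowered it until I felt the floor (about 4.6 N). Then I let go and moved clear of the box.

**Last checks:** In the final picture the bar is still at y 0.315, z 0.303, where I left it. The brush stands upright near the middle of the box floor. The gripper touches nothing, and the other things look unmoved by eye. One check was off: the highest camera readings on the brush average 105 mm, and its top should be at 109 mm. I put that down to averaging in points below the top, because the handle lies directly over the foot. I never read the buffer's travel directly; the figure comes from the bar force.

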